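# Park the food tub in its bay

### The arm

A 6-joint arm with a two-finger parallel gripper is mounted at the origin on a cart in front of the work surface, level with it; the furniture and walls round the work are solid. World frame = base frame: x ahead of the robot, y to its left, z up, the work surface at z = 0. Lengths are in m, angles in rad, forces in N, time in s.
With the tool pointing down it reaches from about 0.3 to 0.775 m from the base axis. Payload 14.6 kg.
Tool frame: the origin (TCP) lies on the centre line of the jaws, within the pads' length; the fingertips stand 19 mm ahead of it and the grasp point (between the pads) is the TCP; z points along the fingers, x is the direction in which the jaws open and shut, and the axes are right-handed (so a half turn about z gives the same grasp; the last joint's range is limited). The gripper opens to 94 mm and grips with 3 to 60 N. Pads are 16 mm wide; open, the fingers measure 119 mm over their backs; the gripper's body (75 mm by 177 mm) begins 78 mm behind the grasp point.
Start: joints at [1.072, 0.3, 1.521, -0, 1.321, -0.067], TCP at [0.23, 0.5, 0.224] pointing down, gripper open.
Joint ranges: [-3.03, 3.03], [-0.79, 2.21], [0.23, 2.52], [-1.04, 4.18], [0, 3.07], [-2.55, 2.55]. Speed limits (rad/s): [2.22, 2.22, 2.57, 3.14, 3.14, 3.14].

### API

Orientations are given as [roll, pitch, yaw] about the fixed x, y, z axes, in that order (R = Rz(yaw) Ry(pitch) Rx(roll)).
In Python, from station import ctrl, imaging gives the robot as it stands.
- The arm moves only by the shell command python3 -m handwheel 'ROWS' [OPENING] [FORCE]. ROWS is JSON, a list that holds one entry, the list of rows, each a list of 4 numbers: the shift along the tool's x, y, z in m, then the turn about the tool's z in rad. A call has 1 to 10 rows; each row shifts and turns the pose as measured when the row begins, along the tool's axes as they then stand; what a row does not reach is not made up. A row lasts 1/10 s, in which the tool goes at most 50 mm and 8.59 degrees, less where a joint would pass 70% of its speed; a pose out of reach is approached as far as the arm can. A call is refused whole if a number of a shift passes 0.05 or a number of a turn 0.15, either way. A call with a gripper value outside its range is refused whole. OPENING is the finger opening in m, from 0 to 0.094, set as the call begins (- or left out, the last holds). The fingers move at their own pace and stop on an object; FORCE is the grip in N (left out, the last holds). Time passes only in rows, so rows that do not move let the fingers close. It gives the time, the measured TCP pose, the force and the opening at its end, in the units of the state.
- ctrl.get_obs(): the state, without advancing time (a new reading comes with each control period).
- imaging.camera(name): name is "side" or "top" or "wrist"; returns the picture (420x560x3 uint8, red, green, blue); there is no depth.
- imaging.camera_model(name): a dict with "camera_matrix" (3x3 intrinsics, pixels), "position" and "attitude" of the camera in the world. Camera axes: x right, y up, looking along -z (the intrinsics and any distortion apply to the point x, -y, -z); pixel columns grow to the right and rows downward; lengths in m; the calibration is good to about 2 mm. A picture is of the moment at which its call begins: read the wrist's pose just before it. camera_model takes no time and is no camera call; for the wrist camera it gives the pose at the moment of the call.
- ctrl.hand_in(): hands the job in, once; it reports no verdict.
The state is a dict: "time_s": time; "qpos": joint angles; "joint_vel": joint speeds; "tau": joint torques, N m; "ee_pos": TCP position; "eef_rot": TCP orientation; "force": force on the tool from outside, world axes, zero at the start; "moment": the same for the moment, N m; "grip_width": finger opening in m.
Only numpy, scipy, OpenCV 4.12 (cv2) and the standard library are available. Lean on these libraries where they do the work, as an engineer would, in place of code of your own. Each camera call takes 0.05 s, during which the arm holds its last target. There are 200 camera calls.

### The job

Push the food tub with the blue lid along the counter into the bay of the wooden dock that has the green mat, so that it sits square and snug against the dock's back rail. Only push it: it must stay down on the counter, never lifted or tipped, and leave the teacup in the other bay and the other things on the counter where they are. Finish with the hand clear of everything.

Things in the scene. Friction and masses are not known exactly. Their poses are not given: they have to be found in the camera images.
- tub: Loose closed food tub, clear with a fixed blue lid, about 0.35 kg, 60 mm high, too wide to grasp. The lid is widest: 109 mm along the tub's x, 149 along its y, at 51 to 60 mm height; the walls are 2 mm further in. Origin at the centre of the underside, z up. Starts in front of the dock, long side within 0.4 rad of the rail's line, often to one side of its bay.
- dock: Low wooden dock, fixed, no floor. Back rail 406 mm along y, 18 thick, 70 high; three walls 12 thick, 35 high run 80 mm from it to -x (towards the robot) at y = -197, 0, +197 mm: two bays 185 mm wide inside, centred at y = +-98.5 mm, open in front and on top. Origin on the counter under the middle of the rail's front face, which the tub must meet; x into the rail, z up. Turned 0 to 0.2 rad.
- bay_mat: Thin green mark, 92 x 150 mm, fixed, flush with the counter (no step), in the dock's left or right bay: the tub's bay. Origin at its centre, in the middle of the bay's width, 54.5 mm in front of the rail's front face; axes as the dock's. A tub pushed home has its origin about over this point.
- teacup: White teacup with green leaves, loose, standing upside down on the counter in the dock's other bay; 93 x 120 x 59 mm with its handle. Origin at the centre of its extents, on its underside. Leave it.
- blue_mug: Light blue mug, loose, 80 x 109 x 90 mm with its handle, on the counter to the left of the work. Origin at the centre of its extents, on its underside. Leave it.
- creamer: White cream jug, loose, 67 x 103 x 85 mm with its handle, on the counter to the right of the work. Origin at the centre of its extents, on its underside. Leave it.
- sweets_jar: Tall clear jar with sweets and a yellow lid, loose, 80 mm across and 163 mm high, right of the dock. Origin at the centre of its underside. Leave it.
Mind the look-alikes: they are no part of the job. What is shaped like the tub but orange is not meant.

How it is judged:
By the outcome, as a careful person would: the job done as asked, in the order asked, and still so for the second after the job is handed in, with the robot touching nothing.
It also fails if it takes over 64 s, if anything falls off the work surface, if the arm or the gripper's body presses on something with over 40 N, if the wrist force passes 120 N, or if a joint passes its speed limit or range.

## Working session

There is one attempt and no reset: what is moved stays moved. The work goes in short steps, Python scripts to look and compute and a shell command to move; the robot and the scene stay as the last step left them, time stands still between calls to the robot, and variables do not carry over. Pictures are saved under pics/ and viewed, about 8 in all and at most 12, crops included, and the job is handed in when it is done.

```bash
mkdir -p pics; ls
python3 - <<'E'
from station import ctrl, imaging
import cv2,json
print(ctrl.get_obs())
for n in ("top","side"):
    m=imaging.camera_model(n); print(n,m)
    cv2.imwrite(f"pics/{n}0.png",imaging.camera(n)[:,:,::-1])
E
```

```text
pics
{'time_s': 0.0, 'qpos': array([ 1.07239061e+00,  3.00490222e-01,  1.52161132e+00, -1.95733477e-05,
        1.32070101e+00, -6.66105777e-02]), 'joint_vel': array([-0.00011645,  0.00024016, -0.00141567,  0.00053099,  0.00020925,
        0.00110333]), 'tau': array([-2.24111813e-03, -5.31809878e+01, -3.52736092e+01,  7.07219378e-02,
        2.44796398e-02, -6.85586610e-05]), 'ee_pos': array([0.23006669, 0.49928964, 0.22386304]), 'eef_rot': array([-3.14153104e+00,  1.20846897e-03,  1.13900608e+00]), 'force': array([-0.67039869,  0.54530659,  0.62689082]), 'moment': array([0.00329225, 0.05871902, 0.0070738 ]), 'grip_width': 0.09441827851841038}
top {'camera_matrix': array([[487.72070035,   0.        , 278.81107798],
       [  0.        , 487.72070035, 207.5550704 ],
       [  0.        ,   0.        ,   1.        ]]), 'position': array([ 0.42717553, -0.03752382,  1.30572517]), 'attitude': array([ 0.11411182,  0.00594525, -1.57714737])}
side {'camera_matrix': array([[470.96797902,   0.        , 279.97646326],
       [  0.        , 470.96797902, 202.31978199],
       [  0.        ,   0.        ,   1.        ]]), 'position': array([ 0.06426822, -1.03228232,  0.92356257]), 'attitude': array([ 0.91374882, -0.02215221, -0.45647893])}
```

View pics/top0.png

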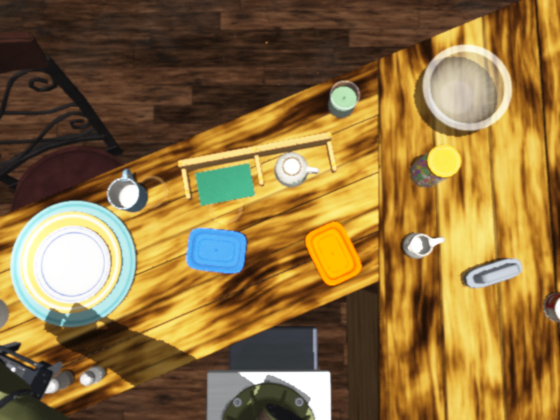

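View pics/side0.png

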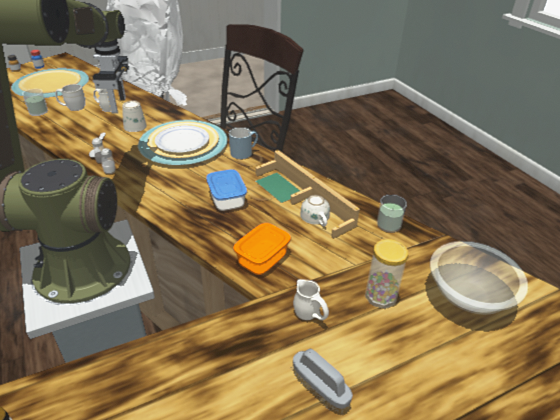

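The top view shows the blue tub at about (216,251) and the green mat in the left bay at about (226,184). The cup is in the right bay at (292,168), the orange tub at (333,253) and the mug at (126,192). The side view agrees.

```bash
cat > h.py <<'E'
from station import ctrl, imaging
import cv2, numpy as np
from scipy.spatial.transform import Rotation as R
def cast(uv,m,z):
    uv=np.atleast_2d(uv).astype(float); K=m["camera_matrix"]
    d=np.c_[(uv[:,0]-K[0,2])/K[0,0],-(uv[:,1]-K[1,2])/K[1,1],-np.ones(len(uv))]
    d=R.from_euler("xyz",m["attitude"]).apply(d); p=m["position"]
    return (p+d*((z-p[2])/d[:,2])[:,None])[:,:2]
def big(img,lo,hi):
    h=cv2.cvtColor(img,cv2.COLOR_RGB2HSV); k=cv2.inRange(h,lo,hi)
    k=cv2.morphologyEx(k,cv2.MORPH_CLOSE,np.ones((3,3)))
    return max(cv2.findContours(k,cv2.RETR_EXTERNAL,cv2.CHAIN_APPROX_NONE)[0],key=cv2.contourArea)[:,0]
def rect(c,m,z):
    p=cast(c,m,z); (x,y),s,a=cv2.minAreaRect((p*1000).astype(np.float32))
    a=np.radians(a)
    if s[0]>s[1]: a+=np.pi/2
    a=(a+np.pi/2)%np.pi-np.pi/2   # direction of short side = object's x
    return np.array([x,y])/1000,np.round(s,1),a
BLUE=((102,120,60),(125,255,255)); GREEN=((72,100,40),(95,255,200))
def look(tag=None):
    m=imaging.camera_model("top"); im=imaging.camera("top")
    if tag: cv2.imwrite(f"pics/{tag}.png",im[:,:,::-1])
    return m,im
E
python3 - <<'E'
from h import *
m,im=look()
for n,c,z in (("tub",BLUE,.06),("mat",GREEN,0.)):
    print(n,rect(big(im,*c),m,z))
# rail top edge: ends in top image; front edge at z=.07
print("rail ends",cast([(182,165),(331,138)],m,.07))
print("wall tips L,mid,R",cast([(187,198),(262,184),(335,170)],m,.035))
print("mug,plate,orange edge",cast([(146,205),(135,255),(306,240),(315,285)],m,.05))
cv2.imwrite("pics/crop.png",cv2.resize(im[120:300,150:370,::-1],None,fx=3.4,fy=3.3,interpolation=cv2.INTER_CUBIC))
E
```

```text
tub (array([0.46159097, 0.12898137]), array([147.2, 106.5]), np.float64(-0.09864588362151583))
mat (array([0.64216742, 0.11548267]), array([ 86.6, 145.3]), np.float64(0.18400254346926626))
rail ends [[ 0.68107651  0.21791129]
 [ 0.74928994 -0.16744904]]
wall tips L,mid,R [[ 0.599867    0.21053625]
 [ 0.6357087   0.01305074]
 [ 0.67176128 -0.18009411]]
mug,plate,orange edge [[ 0.5802466   0.31394285]
 [ 0.45112834  0.33903686]
 [ 0.48668505 -0.10034458]
 [ 0.37217599 -0.12178224]]
```

View pics/crop.png

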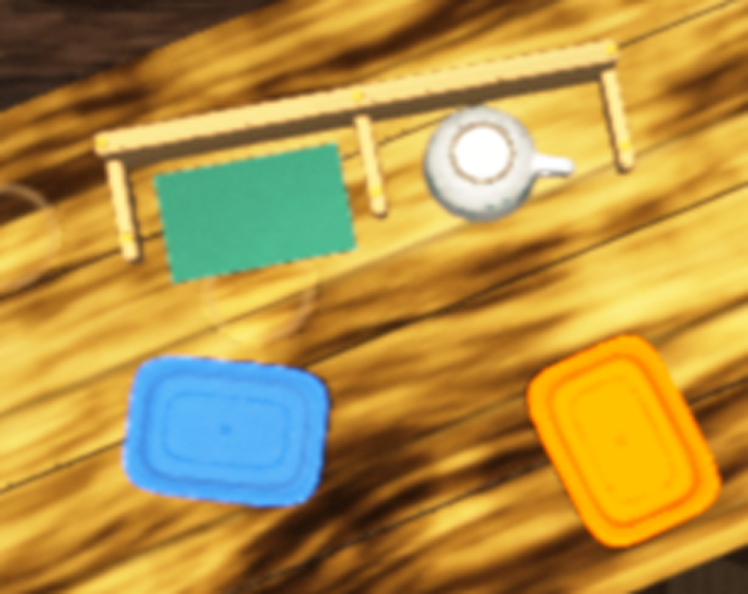

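```bash
cat >> h.py <<'E'
def togo(x,y,z,yaw):
    o=ctrl.get_obs(); r=R.from_euler("xyz",o["eef_rot"])
    d=r.inv().apply(np.array([x,y,z])-o["ee_pos"]); t=-(yaw-o["eef_rot"][2])
    print("tool shift",d.round(4),"turn",round((t+np.pi)%(2*np.pi)-np.pi,3))
E
python3 -m handwheel '[[[0,0,0,0.14],[0,0,0,0.14],[0,0,0,0.14],[0,0,0,0.14],[0,0,0,0.14],[0,0,0,0.14],[0,0,0,0.14],[0,0,0,0.14],[0,0,0,0.12],[0,0,0,0]]]' 0.06 10
python3 -c "
from h import *
togo(.473,.245,.12,-.099)"
```

```text
time_s: 1.15
ee_pos: [0.2296, 0.4984, 0.2214]
eef_rot: [3.136, 0.002, -0.151]
force: [0.5, 0.6, -0.0]
grip_width: 0.06
tool shift [0.279  0.2133 0.1021] turn -0.052
```

```bash
python3 -m handwheel '[[[0.035,0.027,0.006,-0.01],[0.035,0.027,0.006,-0.01],[0.035,0.027,0.006,-0.01],[0.035,0.027,0.012,-0.01],[0.035,0.027,0.012,-0.01],[0.035,0.027,0.012,0],[0.035,0.027,0.02,0],[0.035,0.025,0.02,0],[0,0,0,0],[0,0,0,0]]]'
python3 -c "
from h import *
togo(.473,.245,.035,-.099)"
```

```text
time_s: 2.15
ee_pos: [0.4937, 0.247, 0.1239]
eef_rot: [3.137, 0.003, -0.055]
force: [0.1, 0.7, 1.1]
grip_width: 0.0602
tool shift [-0.0202  0.0028  0.0889] turn 0.044
```

```bash
python3 -m handwheel '[[[-0.01,0,0.03,0.02],[-0.01,0,0.03,0.02],[0,0,0.02,0],[0,0,0.01,0],[0,0,0,0]]]'
python3 - <<'E'
from h import *
m,im=look("near1"); print(rect(big(im,*BLUE),m,.06))
togo(.473,.235,.035,-.099)
E
```

```text
time_s: 2.65
ee_pos: [0.4712, 0.2524, 0.0345]
eef_rot: [3.14, -0.001, -0.082]
force: [-0.4, -0.0, -0.6]
grip_width: 0.0598
(array([0.46131592, 0.13020383]), array([150., 107.]), np.float64(-0.08985372359872823))
tool shift [0.0028 0.0174 0.0004] turn 0.016
```

View pics/near1.png

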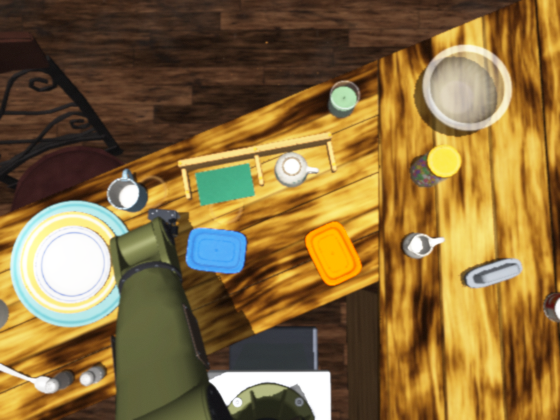

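```bash
python3 -m handwheel '[[[0,0.012,0,0],[0,0.012,0,0],[0,0.008,0,0],[0,0.006,0,0],[0,0.006,0,-0.02],[0,0.006,0,-0.02],[0,0.006,0,-0.03],[0,0.006,0,-0.03],[0,0.006,0,-0.03],[0,0,0,0]]]'
python3 - <<'E'
from h import *
m,im=look(); print(rect(big(im,*BLUE),m,.06))
togo(.455,.166,.035,.182)
E
```

```text
time_s: 3.7
ee_pos: [0.469, 0.1784, 0.0404]
eef_rot: [-3.14, -0.009, 0.05]
force: [-0.4, 0.5, -0.2]
grip_width: 0.0604
(array([0.47077585, 0.08884026]), array([108.5, 136.7]), np.float64(0.028963260450021844))
tool shift [-0.0147  0.0119  0.0053] turn -0.133
```

```bash
python3 -m handwheel '[[[-0.002,0.004,0.002,-0.03],[-0.002,0.003,0.002,-0.03],[-0.002,0.003,0.001,-0.03],[-0.002,0.003,0,-0.03],[-0.002,0.002,0,-0.02],[0,0,0,0]]]'
python3 - <<'E'
from h import *
togo(.455,.166,.035,.182)
E
python3 -m handwheel '[[[0,-0.02,0,0],[0,-0.03,0,0],[0,-0.02,0,0],[0,0,0,0]]]'
cat >> h.py <<'E'
MAT=np.array([.642,.1155]); DY=.182
def status(tag=None):
    m,im=look(tag); c,s,a=rect(big(im,*BLUE),m,.06); e=R.from_euler("z",DY).as_matrix()[:2,:2].T@(c-MAT)
    print("tub",c.round(4),s,"yaw",round(a,3),"rel mat ex,ey",e.round(4)); return c,a
E
python3 -c "
from h import *
status()"
```

```text
time_s: 4.35
ee_pos: [0.4612, 0.1634, 0.0366]
eef_rot: [-3.139, -0.013, 0.188]
force: [-0.6, -0.1, -0.1]
grip_width: 0.06
tool shift [-0.0057 -0.0037  0.0016] turn 0.006
time_s: 4.75
ee_pos: [0.4486, 0.2342, 0.0373]
eef_rot: [-3.139, -0.014, 0.182]
force: [-0.4, -0.3, -0.1]
grip_width: 0.06
tub [0.4735 0.0808] [108.2 147.4] yaw 0.15 rel mat ex,ey [-0.172  -0.0036]
```

```bash
python3 -m handwheel '[[[0,0,-0.04,0],[0,0,-0.04,0],[0,0,-0.03,0],[0,0,0,-0.14],[0,0,0,-0.14],[0,0,0,-0.14],[0,0,0,-0.14],[0,0,0,-0.14],[0,0,0,-0.14],[0,0,0,-0.14]]]' 0.09
python3 -m handwheel '[[[0,0,0,-0.14],[0,0,0,-0.14],[0,0,0,-0.14],[0,0,0,-0.14],[0,0,0,-0.05],[0,0,0,0]]]'
python3 -c "
from h import *
togo(.378,.067,.12,1.75)"
```

```text
time_s: 5.8
ee_pos: [0.4493, 0.2236, 0.1517]
eef_rot: [3.13, -0.007, 1.187]
force: [-0.6, -1.0, 0.4]
grip_width: 0.0899
time_s: 6.4
ee_pos: [0.4507, 0.2175, 0.1515]
eef_rot: [3.129, 0.002, 1.819]
force: [-0.4, 0.3, 0.2]
grip_width: 0.0902
tool shift [-0.128  -0.1078  0.0304] turn 0.069
```

```bash
python3 -m handwheel '[[[-0.025,-0.021,0,0.02],[-0.025,-0.021,0,0.02],[-0.025,-0.021,0,0.02],[-0.025,-0.021,0,0],[-0.025,-0.021,0,0],[0,0,0.01,0],[0,0,0,0]]]'
python3 -c "
from h import *
togo(.378,.067,.035,1.75)"
```

```text
time_s: 7.1
ee_pos: [0.3708, 0.0656, 0.1396]
eef_rot: [3.127, 0.002, 1.737]
force: [-0.0, 0.2, 0.2]
grip_width: 0.0897
tool shift [0.0004 0.0059 0.1047] turn -0.013
```

```bash
python3 -m handwheel '[[[0,0,0.035,0],[0,0,0.035,0],[0,0,0.025,0],[0,0.005,0.01,-0.01],[0,0,0,0]]]'
python3 -m handwheel '[[[0,0.01,0,0],[0,0.01,0,0],[0,0.01,0,0],[0,0.008,0,0],[0,0.008,0,0],[0,0.008,0,0],[0,0.008,0,0],[0,0.008,0,0],[0,0.008,0,0],[0,0,0,0]]]'
python3 -c "
from h import *
status('push1')
togo(.378,.067,.035,1.75)"
```

```text
time_s: 7.6
ee_pos: [0.3805, 0.0683, 0.0319]
eef_rot: [3.124, 0.003, 1.743]
force: [-0.2, -0.9, 0.3]
grip_width: 0.0899
time_s: 8.6
ee_pos: [0.466, 0.0836, 0.0359]
eef_rot: [3.121, 0.003, 1.741]
force: [-1.1, -0.4, -1.4]
grip_width: 0.0901
tub [0.5407 0.0926] [ 78.7 148.9] yaw 0.118 rel mat ex,ey [-0.1038 -0.0042]
tool shift [-0.0015 -0.089  -0.001 ] turn -0.009
```

View pics/push1.png

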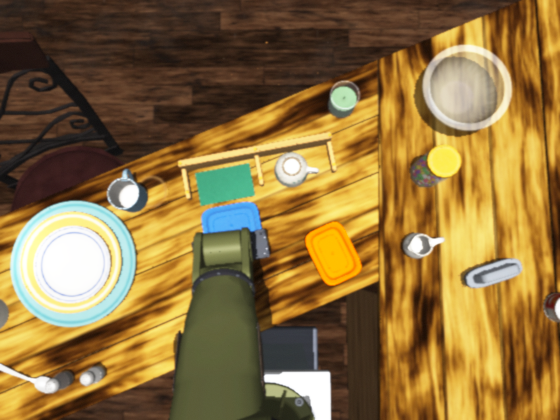

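```bash
python3 -m handwheel '[[[0,0.009,0,-0.01],[0,0.009,0,-0.005],[0,0.009,0,0],[0,0.009,0,0],[0,0.009,0,0],[0,0.009,0,0],[0,0.009,0,0],[0,0.009,0,0],[0,0.009,0,0],[0,0,0,0]]]'
python3 - <<'E'
from h import *
m,im=look(); c=big(im,*BLUE); p=cast(c,m,.06)
e=R.from_euler("z",DY).as_matrix()[:2,:2].T@(p-MAT).T
print("lid ex max, ey range",e[0].max(),e[1].min(),e[1].max())
k=abs(e[1]-np.mean([e[1].min(),e[1].max()]))<.05
fr=[e[0][k&(abs(e[1]-b)<.004)].max() for b in np.linspace(-.045,.045,10)]
print("front edge ex",np.round(fr,4),"slope",np.polyfit(np.linspace(-.045,.045,10),fr,1)[0])
cv2.imwrite("pics/side2.png",cv2.resize(imaging.camera("side")[110:290,150:400,::-1],None,fx=3,fy=3))
togo(.5804,.104,.035,1.752)
E
```

```text
time_s: 9.65
ee_pos: [0.552, 0.0997, 0.0371]
eef_rot: [3.122, 0.003, 1.758]
force: [0.7, 0.4, -0.1]
grip_width: 0.0904
lid ex max, ey range 0.022842179570071904 -0.07539820600458362 0.071451227135162
front edge ex [0.0215 0.0214 0.0228 0.0222 0.0221 0.0209 0.0203 0.0213 0.0206 0.0205] slope -0.01773273498280411
tool shift [-0.0011  0.0297  0.0025] turn 0.006
```

View pics/side2.png

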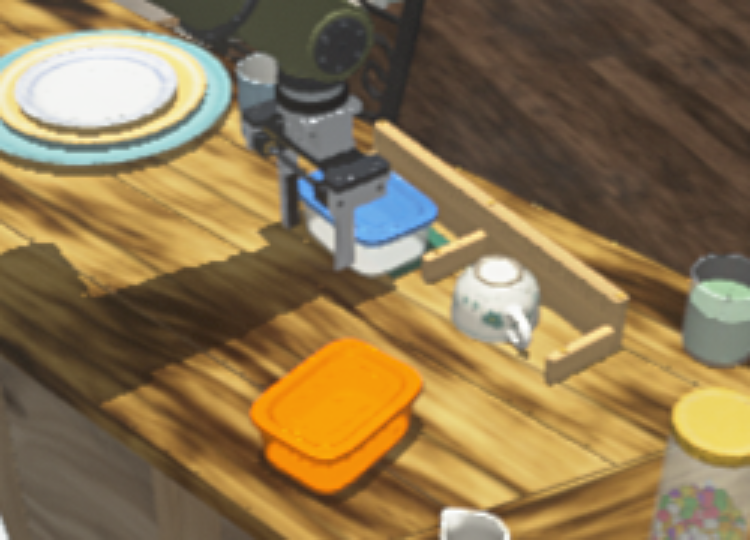

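The side view shows both fingers behind the tub, which is entering the bay square. The cup at crop (495,300) has not moved. About 32 mm remain.

```bash
python3 -m handwheel '[[[0,0.008,0.001,0],[0,0.008,0,0],[0,0.007,0,0],[0,0.005,0,0],[0,0.003,0,0],[0,0,0,0]]]'
python3 -m handwheel '[[[0,0.003,0,0],[0,0.003,0,0]]]'
```

```text
time_s: 10.35
ee_pos: [0.5831, 0.1057, 0.0363]
eef_rot: [3.125, 0.003, 1.758]
force: [-2.7, -0.5, 1.8]
grip_width: 0.0899
time_s: 10.55
ee_pos: [0.5838, 0.1059, 0.036]
eef_rot: [3.14, 0.003, 1.758]
force: [-35.7, -8.0, 24.8]
grip_width: 0.0899
```

Force rose to about 36 N, so the tub is against the rail. I'm backing off.

```bash
python3 -m handwheel '[[[0,-0.003,0,0],[0,-0.01,0,0],[0,-0.03,0,0],[0,-0.04,0,0],[0,-0.04,0,0],[0,-0.04,0,0],[0,-0.02,-0.03,0],[0,0,-0.05,0],[0,0,-0.05,0],[0,0,0,0]]]'
python3 - <<'E'
from h import *
status("end")
m,im=look(); p=cast(big(im,*BLUE),m,.06)
e=R.from_euler("z",DY).as_matrix()[:2,:2].T@(p-MAT).T; b=np.linspace(-.05,.04,10)
for f,n in ((np.max,"front"),(np.min,"rear")):
    q=[f(e[0][abs(e[1]-v)<.004]) for v in b]; print(n,np.round(q,4),"slope",np.polyfit(b,q,1)[0].round(3))
a=cv2.resize(im[110:250,150:370,::-1],None,fx=3.5,fy=3.5,interpolation=cv2.INTER_CUBIC); cv2.imwrite("pics/endc.png",a)
E
```

```text
time_s: 11.55
ee_pos: [0.3956, 0.0708, 0.1702]
eef_rot: [3.134, 0.003, 1.757]
force: [0.3, 0.8, 0.1]
grip_width: 0.0901
tub [0.6417 0.1136] [108.8 146.8] yaw 0.194 rel mat ex,ey [-0.0007 -0.0018]
front [0.0532 0.0526 0.0541 0.0539 0.0533 0.0521 0.0536 0.0534 0.0528 0.0522] slope -0.008
rear [-0.052  -0.0526 -0.0532 -0.0538 -0.0544 -0.0551 -0.0552 -0.0542 -0.0549
 -0.0545] slope -0.029
```

View pics/endc.png

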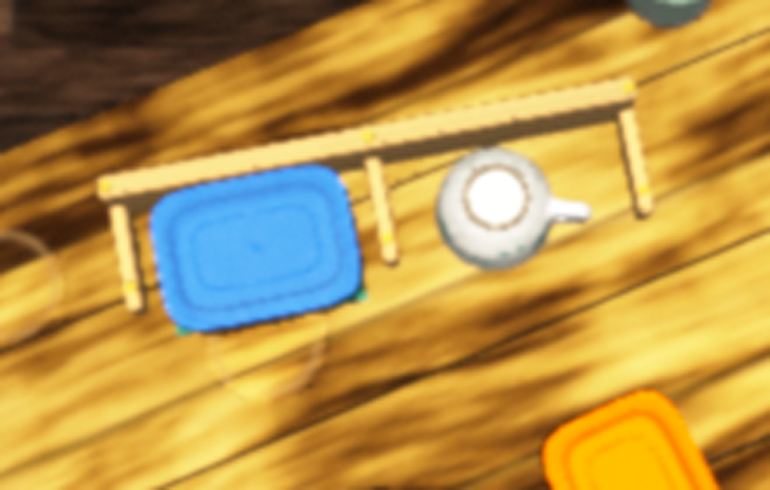

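```bash
python3 -c "
from h import *
status(); print(ctrl.get_obs()['joint_vel'].round(3)); ctrl.hand_in()"
```

```text
tub [0.6417 0.1136] [108.8 146.8] yaw 0.194 rel mat ex,ey [-0.0007 -0.0018]
[ 0.001  0.03   0.014  0.001 -0.001 -0.001]
the job is handed in; nothing more can be done
```

The blue-lidded tub is in the green-mat bay against the back rail, and I've handed the job in at about 12 s of the 64 s limit. I first pushed it sideways with both fingertips to line it up with the bay and turn it to match. Then I pushed it straight in from behind until it met the rail. At no point was it gripped or lifted.

- **Position:** the last top view puts the tub centre 0.7 mm from the mat point along the bay and 1.8 mm across it.
- **Force:** contact with the rail read about 36 N along the push and 25 N vertically at the wrist. I then backed off and raised the hand clear, and the force was near zero.
- **Squareness:** the angle readings differ slightly. The tub's outline gave 0.194 rad against about 0.18 for the dock. Its front edge was parallel to the rail within about 0.01 rad, and its rear edge within about 0.03. I took this as pixel noise because the tub had been pressed against the rail, but I did not check it any other way.
- **Other things:** the teacup and orange tub looked untouched in the last picture. I did not measure their positions, and the mug, creamer and jar were not in that final crop.

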